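Charge-test a repaired work lantern

ROBOT

A 6-joint arm with a two-finger parallel gripper is mounted at the origin on the work surface. World frame = base frame: x ahead of the robot, y to its left, z up, the work surface at z = 0. Lengths are in m, angles in rad, forces in N, time in s.
With the tool pointing down it reaches from about 0.275 to 0.85 m from the base axis. Payload 5.2 kg.
Tool frame: the origin (TCP) lies midway between the tips of the shut fingers; the grasp point (between the pads) lies 19 mm behind it; z points along the fingers, y is the line along which they close (so a half turn about z gives the same grasp; the last joint's range is limited). The gripper opens to 85 mm and grips with 20 to 120 N. Pads are 22 mm wide; open, the fingers measure 114 mm over their backs; the gripper's body (76 mm by 85 mm) begins 54 mm behind the grasp point. The pads swing forward as they close: fully open they stand 13 mm farther back than shut.
Start: joints at [0.91, 0.259, 1.535, -0, 1.348, -0.203], TCP at [0.243, 0.493, 0.231] pointing down, gripper open.
Joint ranges: [-3.14, 3.14], [-0.91, 2.08], [0.19, 2.58], [-1.22, 4.36], [0.22, 2.71], [-3.12, 3.12]. Speed limits (rad/s): [2.57, 2.57, 3.14, 3.14, 3.14, 3.14].

INTERFACE

Orientations are given as a unit quaternion [x, y, z, w].
In Python, from cell import get_state, grab_frame, hand_in gives the robot as it stands. The module is installed in compiled form; this text tells all that it offers.
- The arm moves only by the tool move_arm, never from a script. Its argument "moves" is a list that holds one entry, the list of rows, each a list of 7 numbers: the closure in counts, from 0 (fully open) to 255 (shut), then the shift along the tool's x, y, z in m, then the turn, a rotation vector about the tool's x, y, z in degrees. In form: [[[grip, dx, dy, dz, ax, ay, az], ...]]. A call has 1 to 20 rows; each row shifts and turns the commanded pose from where the row before left it, along the tool's axes as they then stand; what a row does not reach is not made up. A row lasts 1/10 s, in which the tool goes at most 50 mm and 8.59 degrees, less where a joint would pass 70% of its speed; a pose out of reach is approached as far as the arm can. A call with a gripper value outside its range is refused whole. The fingers move at their own pace and stop on an object; "squeeze" is the grip in N (left out, the last holds). Time passes only in rows, so rows that do not move let the fingers close. It gives the time, the measured TCP pose, the force, the opening and the grip force at its end, in the units of the state.
- get_state(): the state, without advancing time (a new reading comes with each control period).
- grab_frame(name): name is "scene" or "top" or "wrist"; returns a dict with "pixels" (400x640x3 uint8, red, green, blue), "vertical_fov" (degrees; the focal length in pixels is half the picture's height over the tangent of half this angle, whatever the lens; pixels are square), "cx", "cy" (the principal point, pixels), "k1" (the pictures are not rectified: a ray, as slopes to the right and down, at radius r is drawn at 1 + k1 r^2 times it, then the intrinsics apply), "xyz" and "rotation" of the camera in the world. Camera axes: x right, y up, looking along -z (the intrinsics and any distortion apply to the point x, -y, -z); pixel columns grow to the right and rows downward; lengths in m; the calibration is good to about 2 mm. A picture is of the moment at which its call begins. There is no depth.
- hand_in(): hands the job in; it is judged then, once.
The state is a dict: "clock": time; "joint_positions": joint angles; "joint_velocities": joint speeds; "joint_torque": joint torques, N m; "position": TCP position; "tool_rot": TCP orientation; "ft_force": force on the tool from outside, world axes, zero at the start; "torque": the same for the moment, N m; "width": finger opening in m; "grasp_force": force on a finger pad.
Only numpy, scipy, OpenCV 4.12 (cv2) and the standard library are available. Lean on these libraries where they do the work, as an engineer would, in place of code of your own. Each camera call takes 0.05 s, during which the arm holds its last target. There are 200 camera calls.

TASK

Stand the repaired work lantern upright in the charging cradle by setting it down, not dropping it, and let go of it. Then, with the lantern in the cradle, run the load test: hold the big round push button on the tester fully down without a break for about four seconds (at least three, never more than six) and release it so that it springs back up. Leave the lantern standing in the cradle and do not disturb the glue bottle, the hammer or the jar.

Things in the scene. Friction and masses are not known exactly. Their poses are not given: they have to be found in the camera images.
- lantern: loose grey block-shaped work lantern with a black carrying handle on top, 0.4 to 0.75 kg. Origin: centre of its underside, z up, x along its length. Foot 96 (x) by 66 (y) mm, body 90 by 60 mm up to z = 80 mm, round lamp on its -x face. Handle: straight bar along x, 96 mm long, 20 mm wide (y), z = 102 to 118 mm, on two 12 mm posts at x = +/-40 mm; the gap under it is 22 mm high.
- cradle: fixed black charging cradle: a tray 140 (x) by 110 (y) mm. Origin: centre of its underside on the bench, z up. Its floor is 8 mm above the bench, inside a rim 10 mm wide and 20 mm high; the clear inside is 120 by 90 mm, so the lantern fits lengthwise, either way round, with 12 mm to spare each side. It stands left or right of the lantern, the tester on the other side.
- tester: fixed grey bench tester, a box 110 (x) by 160 (y) by 60 mm high. Origin: centre of its underside on the bench. On its top are a big round button (at y = -40 mm) and a flat white time gauge (around y = +37 mm). It stands on the other side of the lantern from the cradle.
- hold_button_top (a point): centre of the top face of the black round push button on the tester, 44 mm in diameter, 84 mm above the bench when up, in a steel collar 60 mm in diameter whose top is 12 mm lower. It is pressed straight down 8 mm.
- hold_button (a joint): travel of the button in m: 0 up, 0.008 fully down (0.005 or more counts as down). It is momentary: a spring returns it; it starts to move at 1.4 N and is fully down at 4.5 N.
- gauge (a joint): marker of the tester's time gauge, in m: a 30 mm wide black bar on the panel beside the button, not to be handled. It rests at 0 and creeps away from that end while the button is down (about 0.018 after 3 s, 0.036 after 6 s, evenly), and creeps back at about half that speed when the button is up.
- glue: bystander: loose white glue bottle, 56 mm in diameter, 150 mm tall, standing. Origin: centre of its underside.
- hammer: bystander: loose hammer, 260 mm long, lying on the bench, about 26 mm high. Origin: middle of its length, at bench height; handle to -x, head at +x.
- jar: bystander: loose glass jar with a steel lid, 68 mm in diameter, 80 mm tall, standing. Origin: centre of its underside.
Things that resemble listed ones, but are neither listed nor needed, are in the scene too. What is shaped like the lantern but red is not meant.

How it is judged:
By the outcome, as a careful person would: the job done as asked, in the order asked, and still so for the second after the job is handed in, with the robot touching nothing.
It also fails if it takes over 59 s, if anything falls off the work surface, if the arm or the gripper's body presses on something with over 40 N, if the wrist force passes 120 N, or if a joint passes its speed limit or range.

## Working session

There is one attempt and no reset: what is moved stays moved. The work goes in short steps, Python scripts to look and compute and a tool call to move; the robot and the scene stay as the last step left them, time stands still between calls to the robot, and variables do not carry over. Pictures are saved under pics/ and viewed, at most 13 in all, crops included, and the job is handed in when it is done.

Besides the shell and the picture viewer there is one more tool, called after ">>>" as name(argument=value, ...) on one line, values as JSON. move_arm: Moves the arm, as the interface text tells. Its arguments: {"type":"object","properties":{"moves":{"type":"array"},"squeeze":{"type":"number"}},"required":["moves"]}

```bash
mkdir -p pics
cat > h.py <<'E'
import numpy as np, cv2, json
from cell import get_state, grab_frame, hand_in
from scipy.spatial.transform import Rotation as R
def rot(f):
    r=np.array(f["rotation"],float)
    return r if r.shape==(3,3) else R.from_quat(r.ravel()).as_matrix() if r.size==4 else r.reshape(3,3)
def ray(f,u,v):
    F=200/np.tan(np.radians(f["vertical_fov"])/2); K=np.array([[F,0,f["cx"]],[0,F,f["cy"]],[0,0,1]])
    p=cv2.undistortPoints(np.array([[[u,v]]],float),K,np.array([f["k1"],0,0,0,0]))[0,0]
    # k1 model: drawn = (1+k1 r^2)*slope
    return rot(f)@np.array([p[0],-p[1],-1.])
def onz(f,u,v,z):
    d=ray(f,u,v); o=np.array(f["xyz"]); return o+d*(z-o[2])/d[2]
def proj(f,P):
    F=200/np.tan(np.radians(f["vertical_fov"])/2)
    c=rot(f).T@(np.array(P)-f["xyz"]); s=np.array([c[0],-c[1]])/-c[2]
    return s*(1+f["k1"]*(s@s))*F+[f["cx"],f["cy"]]
def save(f,n): cv2.imwrite("pics/"+n,f["pixels"][:,:,::-1])
E
python3 - <<'E'
from h import *
for n in("top","scene"):
    f=grab_frame(n); save(f,n+"0.png"); np.save(n+"0.npy",f,allow_pickle=True)
    print(n,{k:np.round(v,3).tolist() for k,v in f.items() if k!="pixels"})
print({k:np.round(v,3).tolist() for k,v in get_state().items()})
E
```

```text
top {'vertical_fov': 57.357, 'cx': 323.19, 'cy': 200.058, 'k1': -0.077, 'xyz': [0.362, 0.004, 1.025], 'rotation': [0.081, -0.073, -0.679, 0.726]}
scene {'vertical_fov': 57.514, 'cx': 322.571, 'cy': 199.69, 'k1': 0.011, 'xyz': [1.144, -0.345, 0.769], 'rotation': [0.345, 0.194, 0.448, 0.802]}
{'clock': 0.1, 'joint_positions': [0.91, 0.259, 1.536, 0.0, 1.348, -0.203], 'joint_velocities': [-0.002, -0.001, -0.002, -0.002, 0.002, -0.001], 'joint_torque': [0.002, -44.697, -29.125, -0.0, 0.006, 0.0], 'position': [0.243, 0.493, 0.231], 'tool_rot': [0.227, 0.974, -0.001, -0.0], 'ft_force': [0.063, -0.17, -0.316], 'torque': [0.034, -0.073, 0.049], 'grasp_force': 0.0, 'width': 0.085}
```

View pics/top0.png

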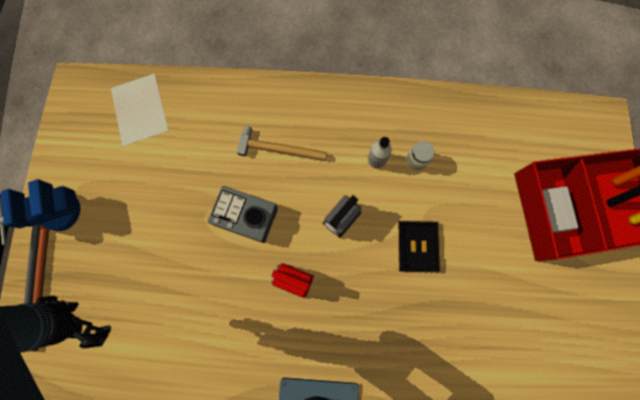

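View pics/scene0.png

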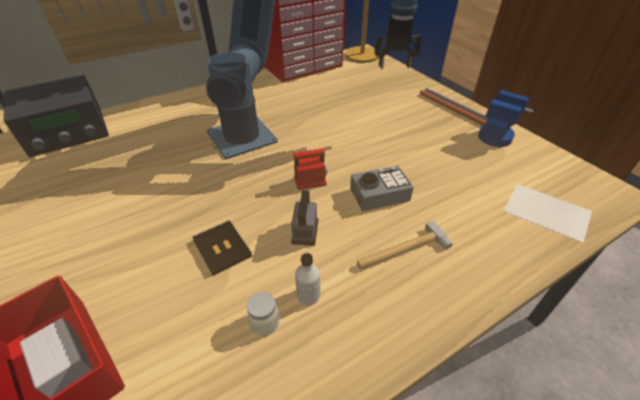

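The top view shows the lantern near (342,215), the cradle at (419,246), the tester at (243,214) with its button at about (255,216), and the red decoy at (293,279). The glue is near (380,152), the jar at (420,155) and the hammer spans (245–328,142–157). The scene view agrees with this: lantern (304,220), cradle (222,247), button (370,180).

Run:
```python
from h import *
t=np.load("top0.npy",allow_pickle=True).item(); s=np.load("scene0.npy",allow_pickle=True).item()
a=cv2.resize(t["pixels"][165:285,195:455,::-1],None,fx=3,fy=3,interpolation=cv2.INTER_CUBIC)
b=cv2.resize(s["pixels"][140:290,180:420,::-1],None,fx=3,fy=3,interpolation=cv2.INTER_CUBIC)
cv2.imwrite("pics/ct.png",a);cv2.imwrite("pics/cs.png",b)
```

```text
(no output)
```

View pics/ct.png

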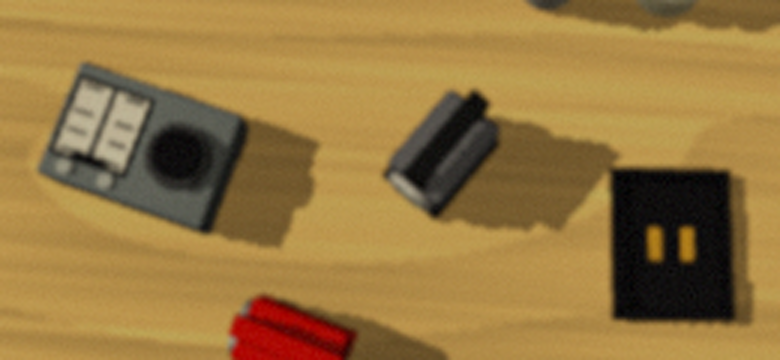

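View pics/cs.png

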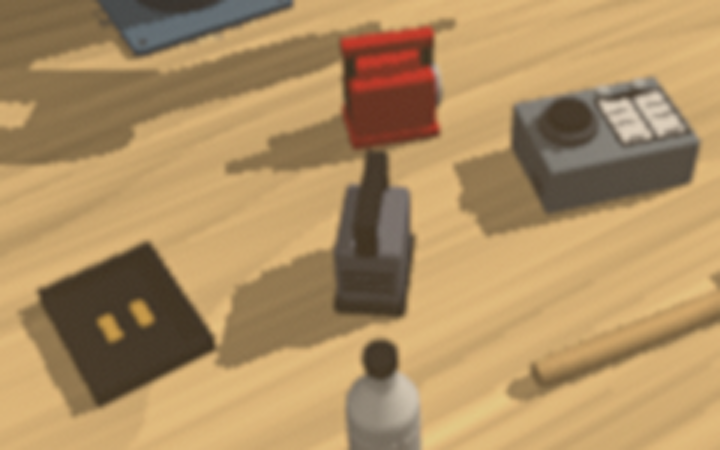

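The crops show the cradle's rim corners at top-crop (612,172), (728,172), (735,320) and (615,319). The lantern's handle bar runs from about (481,98) to (420,180), with the lamp on the lower-left end. The button is at (180,153).

Run:
```python
from h import *
t=np.load("top0.npy",allow_pickle=True).item(); s=np.load("scene0.npy",allow_pickle=True).item()
np.set_printoptions(precision=4,suppress=True)
g=lambda f:f["pixels"].max(2).astype(int)
def comps(f,box,th):
    x0,x1,y0,y1=box; m=(cv2.GaussianBlur(f["pixels"],(3,3),0).max(2)[y0:y1,x0:x1]<th).astype(np.uint8)
    n,l,st,c=cv2.connectedComponentsWithStats(m)
    out=[]
    for i in range(1,n):
        if st[i,4]<30: continue
        ys,xs=np.where(l==i); out.append(np.c_[xs+x0,ys+y0].astype(np.float32))
    return out
for nm,f,box,th,z in(("cradle",t,(385,455,210,285),50,.02),("handle",t,(318,368,188,242),45,.118),("button",t,(235,280,195,235),45,.084),
  ("cradleS",s,(185,260,212,285),60,.02),("handleS",s,(285,325,185,250),50,.118),("buttonS",s,(355,385,165,192),50,.084)):
    for p in comps(f,box,th):
        r=cv2.minAreaRect(p); b=cv2.boxPoints(r)
        w=np.array([onz(f,*q,z)[:2] for q in b])
        print(nm,len(p),np.round(r,1) if 0 else (np.round(r[0],1),np.round(r[1],1),round(r[2],1)),"c",onz(f,*r[0],z)[:2],"sides",np.linalg.norm(w[1]-w[0]),np.linalg.norm(w[2]-w[1]),"ang",[np.degrees(np.arctan2(*(w[i+1]-w[i])[::-1])).round(1) for i in(0,1)])
F=lambda x,y,ox,oy:((x+.5)/3-.5+ox,(y+.5)/3-.5+oy)
for n,pts,z in(("cr",[(612,172),(728,172),(735,320),(615,319)],.02),("handle",[(471,91),(488,104),(425,183),(408,172)],.118),("tester",[(85,64),(246,122),(208,231),(40,170)],.06),("btn",[(180,153)],.084)):
    w=np.array([onz(t,*F(*p,195,165),z)[:2] for p in pts]); print(n,w.tolist(),w.mean(0))
for n,pts,z in(("crS",[(38,290),(150,243),(214,347),(98,404)],.02),("handS",[(376,154),(366,252)],.118),("testS",[(514,103),(655,78),(697,140),(546,180)],.06),("btnS",[(569,116)],.084)):
    w=np.array([onz(s,*F(*p,180,140),z)[:2] for p in pts]); print(n,np.round(w,4).tolist(),w.mean(0))
for p in[(380,140,.15),(421,150,.08)]: print("glue/jar",onz(t,*p))
```

```text
cradle 1729 (array([419.5, 246. ]), array([39., 48.]), 0.0) c [ 0.4719 -0.2504] sides 0.13195782092266375 0.10994111823613492 ang [np.float64(1.5), np.float64(-86.3)]
handle 262 (array([343.4, 211.3]), array([ 9.2, 35.3]), 38.0) c [ 0.5361 -0.0318] sides 0.09058621823998823 0.02347406078705499 ang [np.float64(-34.0), np.float64(-125.3)]
handle 78 (array([349.2, 223.2]), array([ 2.8, 31.2]), 40.2) c [ 0.507  -0.0479] sides 0.0793665767630685 0.007101067467804018 ang [np.float64(-36.5), np.float64(-127.4)]
button 89 (array([270.4, 220.2]), array([ 3.5, 29.7]), 22.4) c [0.5064 0.1555] sides 0.07763087651865318 0.009296024427346918 ang [np.float64(-16.8), np.float64(-108.6)]
button 329 (array([255.1, 216.9]), array([20.9, 18. ]), 18.4) c [0.5124 0.1967] sides 0.04744753511344473 0.05591984866174865 ang [np.float64(-12.0), np.float64(-104.6)]
cr [[0.5349985820194427, -0.19106545076536666], [0.5420545598377575, -0.2997851730746856], [0.406249412772687, -0.30708893057767794], [0.4005931823926879, -0.19745593841615727]] [ 0.471  -0.2488]
handle [[0.5797825940176085, -0.05038452995384078], [0.5694486347054468, -0.0653420433884938], [0.4984873051967792, -0.016138747591717892], [0.5067967737514306, -0.0014032692660155442]] [ 0.5386 -0.0333]
tester [[0.5955337910623496, 0.29923583388251057], [0.5515797946496865, 0.14644912199084245], [0.45158057075165037, 0.17076405487143673], [0.49522471645627464, 0.32763641180295533]] [0.5235 0.236 ]
btn [[0.5154373486747577, 0.19800061976763328]] [0.5154 0.198 ]
crS [[0.4073, -0.3066], [0.405, -0.1996], [0.55, -0.1975], [0.5544, -0.3018]] [ 0.4792 -0.2514]
handS [[0.5038, -0.0079], [0.6028, -0.0732]] [ 0.5533 -0.0406]
testS [[0.4528, 0.1803], [0.4963, 0.3294], [0.5938, 0.3006], [0.5627, 0.1408]] [0.5264 0.2378]
btnS [[0.5206, 0.1967]] [0.5206 0.1967]
glue/jar [ 0.721  -0.1135  0.15  ]
glue/jar [ 0.7286 -0.2366  0.08  ]
```

>>> move_arm(moves=[[[0,0,0,0,0,0,8.3],[0,-0.018,-0.009,-0.002,0,0,0],[0,-0.036,-0.018,-0.003,0,0,0],[0,-0.036,-0.018,-0.003,0,0,0],[0,-0.036,-0.018,-0.003,0,0,0],[0,-0.036,-0.018,-0.003,0,0,0],[0,-0.036,-0.018,-0.003,0,0,0],[0,-0.036,-0.018,-0.003,0,0,0],[0,-0.036,-0.018,-0.003,0,0,0],[0,-0.036,-0.018,-0.003,0,0,0],[0,-0.036,-0.018,-0.003,0,0,0],[0,-0.036,-0.018,-0.003,0,0,0],[0,-0.036,-0.018,-0.003,0,0,0],[0,-0.036,-0.018,-0.003,0,0,0],[0,-0.036,-0.018,-0.003,0,0,0],[0,-0.036,-0.018,-0.003,0,0,0],[0,-0.018,-0.008,-0.001,0,0,0],[0,0,0,0,0,0,0],[0,0,0,0,0,0,0]]], squeeze=60)

```text
clock: 2.0
position: [0.5349, -0.0338, 0.2757]
tool_rot: [0.297, 0.955, 0.0, -0.001]
ft_force: [-1.0, -0.1, 0.2]
width: 0.0854
grasp_force: 0.0
```

Run:
```python
from h import *
f=grab_frame("wrist"); save(f,"w1.png"); np.save("w1.npy",f,allow_pickle=True)
print({k:np.round(v,3).tolist() for k,v in f.items() if k!="pixels"})
st=get_state();print(st["position"],R.from_quat(st["tool_rot"]).as_matrix().round(3))
for P in[(.537,-.0325,.118),(.475,-.25,.02)]: print(proj(f,P))
```

```text
{'vertical_fov': 64.768, 'cx': 316.826, 'cy': 202.985, 'k1': -0.014, 'xyz': [0.468, 0.013, 0.419], 'rotation': [-0.141, -0.074, 0.459, 0.874]}
[ 0.53472189 -0.03323381  0.27588721] [[-0.824  0.566 -0.001]
 [ 0.566  0.824  0.001]
 [ 0.002  0.    -1.   ]]
[318.29886698 186.51186061]
[160.27673838 218.90494339]
```

View pics/w1.png

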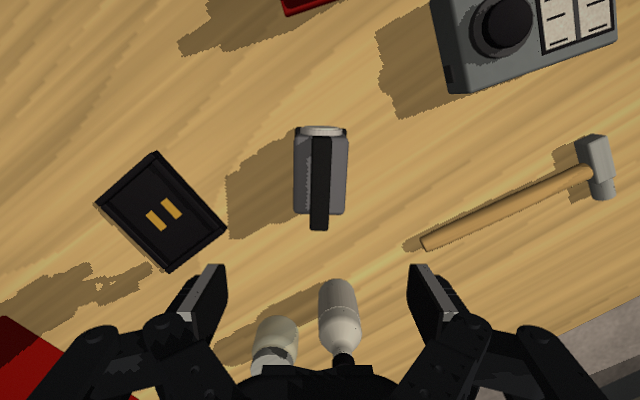

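The wrist view shows the handle bar from (321,137) to (318,230), and the cradle's outer corners at about (157,152), (227,229), (168,270) and (97,203). The button top is near (507,27).

Run:
```python
from h import *
np.set_printoptions(precision=4,suppress=True)
f=np.load("w1.npy",allow_pickle=True).item()
for n,pts,z in(("handle",[(311,137),(331,137),(328,230),(309,230)],.118),("cradle",[(157,152),(227,229),(168,270),(97,203)],.02)):
    w=np.array([onz(f,*p,z)[:2] for p in pts]); d=np.roll(w,-1,0)-w
    print(n,w.tolist(),w.mean(0),np.linalg.norm(d,axis=1),np.degrees(np.arctan2(d[:,1],d[:,0])))
px=f["pixels"].max(2)
for box,th,z in(((285,355,120,240),38,.118),((90,235,145,280),75,.02),((470,540,0,60),38,.084)):
    x0,x1,y0,y1=box;m=(px[y0:y1,x0:x1]<th).astype(np.uint8)
    n,l,st,c=cv2.connectedComponentsWithStats(m);i=1+st[1:,4].argmax();ys,xs=np.where(l==i)
    p=np.c_[xs+x0,ys+y0].astype(np.float32); r=cv2.minAreaRect(p); w=np.array([onz(f,*q,z)[:2] for q in cv2.boxPoints(r)]);d=np.roll(w,-1,0)-w
    print(r,onz(f,*r[0],z),np.linalg.norm(d,axis=1),np.degrees(np.arctan2(d[:,1],d[:,0])))
```

```text
handle [[0.4933202465840646, -0.010826856665078443], [0.5040023047554861, 0.0046729738206206465], [0.5811324253856923, -0.05063098574697816], [0.5699631992824681, -0.06682432666778715]] [ 0.5371 -0.0309] [0.0188 0.0949 0.0197 0.0949] [  55.4265  -35.6413 -124.5957  143.8471]
cradle [[0.40574467180184637, -0.19013538384448003], [0.5380840010568027, -0.18457473159824847], [0.5391520989567917, -0.29577332787428645], [0.40969714220548303, -0.3045583918613089]] [ 0.4732 -0.2438] [0.1325 0.1112 0.1298 0.1145] [   2.406   -89.4497 -176.1177   91.9784]
((320.4269714355469, 182.51687622070312), (20.06941032409668, 93.29366302490234), 1.0416266918182373) [ 0.5348 -0.0285  0.118 ] [0.095  0.0189 0.095  0.0208] [ 144.0527   54.4008  -34.8066 -125.7244]
((161.1075439453125, 214.52639770507812), (109.65167236328125, 80.53408813476562), 47.48955535888672) [ 0.471  -0.2446  0.02  ] [0.1169 0.1388 0.1279 0.1484] [ 93.6126   2.737  -82.3122 178.6775]
((500.5, 29.0), (58.0, 61.0), 90.0) [0.5151 0.1937 0.084 ] [0.0573 0.0508 0.0602 0.0502] [  55.9825  -23.0503 -124.1652  153.7012]
```

>>> move_arm(moves=[[[0,0,0.003,0,0,0,1],[0,0,0,0.02,0,0,0],[0,0,0,0.03,0,0,0],[0,0,0,0.03,0,0,0],[0,0,0,0.03,0,0,0],[0,0,0,0.025,0,0,0],[0,0,0,0.02,0,0,0],[0,0,0,0.015,0,0,0],[0,0,0,0.01,0,0,0],[0,0,0,0.005,0,0,0],[0,0,0,0,0,0,0],[255,0,0,0,0,0,0],[255,0,0,0,0,0,0],[255,0,0,0,0,0,0],[255,0,0,0,0,0,0],[255,0,0,0,0,0,0],[255,0,0,0,0,0,0],[255,0,0,0,0,0,0],[255,0,0,0,0,0,0]]], squeeze=70)

```text
clock: 3.95
position: [0.5376, -0.0319, 0.0918]
tool_rot: [0.305, 0.952, 0.0, 0.001]
ft_force: [0.8, 1.0, 6.0]
width: 0.0189
grasp_force: 69.9
```

>>> move_arm(moves=[[[255,0,0,-0.004,0,0,0],[255,0,0,-0.006,0,0,0],[255,0,0,-0.01,0,0,0],[255,0,0,-0.015,0,0,0],[255,0,0,-0.015,0,0,0],[255,0,0,-0.01,0,0,0],[255,0,0,-0.006,0,0,0],[255,0,0,-0.004,0,0,0],[255,0,0,0,0,0,0],[255,0,0,0,0,0,0]]])

```text
clock: 4.95
position: [0.5368, -0.0318, 0.1608]
tool_rot: [0.305, 0.952, -0.0, -0.001]
ft_force: [-0.8, 0.4, -4.0]
width: 0.0186
grasp_force: 68.7
```

Run:
```python
from h import *
np.set_printoptions(precision=4,suppress=True)
s=get_state();M=R.from_quat(s["tool_rot"]).as_matrix();print(s["position"],s["ft_force"],s["torque"],s["width"]);print(M)
f=grab_frame("wrist");np.save("w2.npy",f,allow_pickle=True)
g=grab_frame("scene");np.save("s2.npy",g,allow_pickle=True)
a=f["pixels"][:,:,::-1][:, 20:620]
b=cv2.resize(g["pixels"][140:290,180:420,::-1],(600,375),interpolation=cv2.INTER_CUBIC)
cv2.imwrite("pics/w2.png",np.vstack([cv2.resize(a,(340,224)),cv2.resize(b,(340,212))]))
save(f,"w2full.png")
```

```text
[ 0.5368 -0.0318  0.1608] [-0.782   0.4372 -3.9542] [-0.0004  0.0054 -0.0012] 0.01860967445487937
[[-0.8138  0.5812 -0.001 ]
 [ 0.5812  0.8138  0.0002]
 [ 0.0009 -0.0004 -1.    ]]
```

View pics/w2full.png

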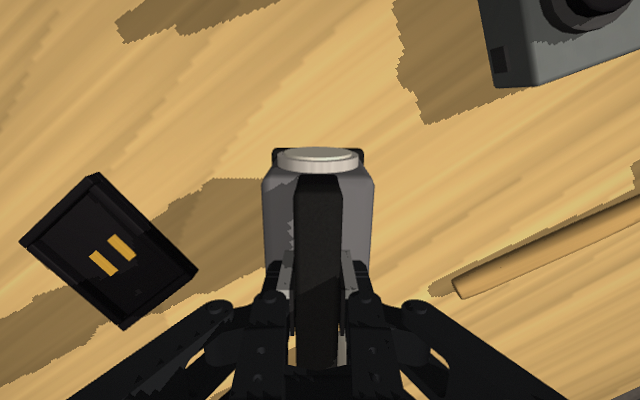

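The lantern is held by its handle, level and clear of the bench. The cradle's outer corners are at about (97,173), (197,270), (123,329) and (20,241).

Run:
```python
from h import *
np.set_printoptions(precision=4,suppress=True)
f=np.load("w2.npy",allow_pickle=True).item()
w=np.array([onz(f,*p,.02)[:2] for p in[(97,173),(197,270),(123,329),(20,241)]]);d=np.roll(w,-1,0)-w
print(w.mean(0),np.linalg.norm(d,axis=1),np.degrees(np.arctan2(d[:,1],d[:,0])))
print(np.mean([onz(f,*p,.009)[:2] for p in[(122,248),(103,264)]],0))
s=get_state();M=R.from_quat(s["tool_rot"]).as_matrix()
print(M.T@(np.array([.474,-.247,s["position"][2]])-s["position"]))
```

```text
[ 0.4725 -0.2424] [0.1299 0.1177 0.1353 0.1167] [   2.9759  -86.4002 -177.4792   90.9618]
[ 0.4734 -0.2497]
[-0.074  -0.2116  0.    ]
```

>>> move_arm(moves=[[[255,-0.005,-0.013,0,0,0,0],[255,-0.009,-0.027,0,0,0,0],[255,-0.009,-0.027,0,0,0,0],[255,-0.01,-0.027,0,0,0,0],[255,-0.009,-0.027,0,0,0,0],[255,-0.009,-0.027,0,0,0,0],[255,-0.01,-0.027,0,0,0,0],[255,-0.009,-0.025,0,0,0,0],[255,-0.004,-0.013,0,0,0,0],[255,0,0,0,0,0,-4],[255,0,0,0,0,0,-6],[255,0,0,0,0,0,-6],[255,0,0,0,0,0,-6],[255,0,0,0,0,0,-6],[255,0,0,0,0,0,-6],[255,0,0,0,0,0,-4],[255,0,0,0,0,0,0],[255,0,0,0,0,0,0],[255,0,0,0,0,0,0]]])

```text
clock: 6.95
position: [0.4735, -0.2481, 0.1612]
tool_rot: [-0.021, 1.0, 0.0, -0.0]
ft_force: [-0.8, -0.2, -4.8]
width: 0.0188
grasp_force: 69.0
```

Run:
```python
from h import *
np.set_printoptions(precision=4,suppress=True)
s=get_state();M=R.from_quat(s["tool_rot"]).as_matrix();print(s["position"],s["joint_positions"],s["ft_force"]);print(M)
print(M.T@(np.array([.474,-.248,s["position"][2]])-s["position"]))
f=grab_frame("scene");np.save("s3.npy",f,allow_pickle=True)
w=grab_frame("wrist");np.save("w3.npy",w,allow_pickle=True)
a=cv2.resize(f["pixels"][160:300,160:300,::-1],(400,400),interpolation=cv2.INTER_CUBIC)
b=cv2.resize(w["pixels"][:,120:520,::-1],(400,400))
cv2.imwrite("pics/s3.png",np.hstack([a,b]))
```

```text
[ 0.4735 -0.2481  0.1612] [-0.6915  0.2894  1.6737  0.0001  1.1788 -2.304 ] [-0.7891 -0.18   -4.8371]
[[-0.9991 -0.0417 -0.0001]
 [-0.0417  0.9991  0.0002]
 [ 0.0001  0.0002 -1.    ]]
[-0.0005  0.0001 -0.    ]
```

View pics/s3.png

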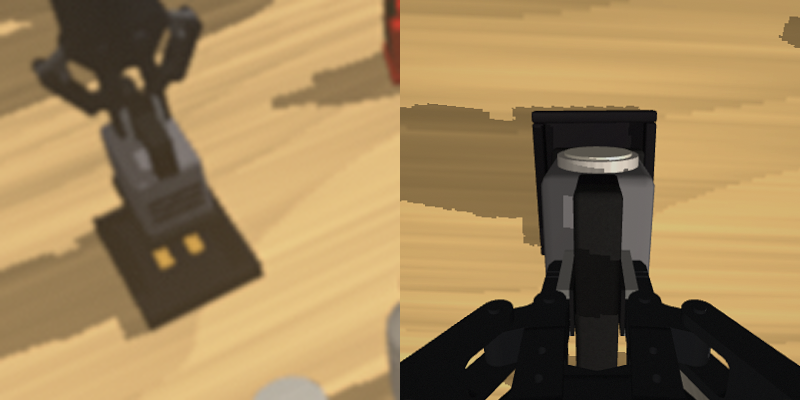

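The view shows the lantern hanging level and aligned over the cradle, whose near rim runs from full-frame (252,112) to (376,112).

Run:
```python
from h import *
np.set_printoptions(precision=4,suppress=True)
w=np.load("w3.npy",allow_pickle=True).item();s=np.load("s3.npy",allow_pickle=True).item()
a,b=onz(w,252,112,.02),onz(w,376,112,.02);print(a,b,(a+b)/2,np.linalg.norm(a-b)); 
m=(a+b)/2; print("centre",m[:2]+.07*np.array([.999,.04]))
print("body +-45,30 @ .04 above grip z:",[proj(w,[.4735-.045,-.248+y,.15]) for y in(.03,-.03)],"lamp etc seen 262..374")
c=[onz(s,160+x*.35,160+y*.35,.02)[:2] for x,y in[(262,270),(150,328),(95,218)]];print(c)
```

```text
[ 0.4061 -0.3064  0.02  ] [ 0.4016 -0.1987  0.02  ] [ 0.4039 -0.2525  0.02  ] 0.10775074688422372
centre [ 0.4738 -0.2497]
body +-45,30 @ .04 above grip z: [array([378.9756, 176.8289]), array([259.52  , 171.9833])] lamp etc seen 262..374
[array([ 0.5484, -0.1949]), array([ 0.556 , -0.3019]), array([ 0.4085, -0.3045])]
```

>>> move_arm(moves=[[[255,0,-0.001,0.005,0,0,0],[255,0,0,0.01,0,0,0],[255,0,0,0.01,0,0,0],[255,0,0,0.01,0,0,0],[255,0,0,0.008,0,0,0],[255,0,0,0.005,0,0,0],[255,0,0,0.004,0,0,0],[255,0,0,0.003,0,0,0],[255,0,0,0.002,0,0,0],[255,0,0,0.002,0,0,0],[255,0,0,0.001,0,0,0],[255,0,0,0,0,0,0],[255,0,0,0,0,0,0],[255,0,0,0,0,0,0]]])

```text
clock: 8.45
position: [0.4737, -0.2493, 0.1015]
tool_rot: [-0.022, 1.0, -0.0, 0.0]
ft_force: [0.8, -0.6, -4.4]
width: 0.0187
grasp_force: 68.9
```

>>> move_arm(moves=[[[255,0,0,0.001,0,0,0],[255,0,0,0,0,0,0],[255,0,0,0.0005,0,0,0],[255,0,0,0,0,0,0],[255,0,0,0.0005,0,0,0],[255,0,0,0,0,0,0],[255,0,0,0,0,0,0]]])

```text
clock: 9.15
position: [0.4736, -0.2492, 0.0999]
tool_rot: [-0.022, 1.0, -0.0, 0.0]
ft_force: [-2.2, 1.1, 4.5]
width: 0.0191
grasp_force: 70.1
```

Contact: the force has changed from -4.4 to +4.5 N. I'll open, rise and look.

>>> move_arm(moves=[[[240,0,0,0,0,0,0],[200,0,0,0,0,0,0],[150,0,0,0,0,0,0],[80,0,0,0,0,0,0],[0,0,0,0,0,0,0],[0,0,0,0,0,0,0],[0,0,0,0,0,0,0],[0,0,0,-0.005,0,0,0],[0,0,0,-0.015,0,0,0],[0,0,0,-0.03,0,0,0],[0,0,0,-0.04,0,0,0],[0,0,0,-0.04,0,0,0],[0,0,0,-0.02,0,0,0],[0,0,0,0,0,0,0],[0,0,0,0,0,0,0]]])

```text
clock: 10.65
position: [0.4735, -0.2491, 0.2493]
tool_rot: [-0.022, 1.0, -0.0, 0.0]
ft_force: [-0.4, -0.1, -0.5]
width: 0.0854
grasp_force: 0.0
```

Run:
```python
from h import *
np.set_printoptions(precision=4,suppress=True)
s=get_state();print(s["position"],s["width"],s["ft_force"])
f=grab_frame("scene");w=grab_frame("wrist")
a=cv2.resize(f["pixels"][160:300,160:300,::-1],(400,400),interpolation=cv2.INTER_CUBIC)
b=w["pixels"][:,120:520,::-1]
cv2.imwrite("pics/s4.png",np.hstack([a,b]))
# button: wrist frame w1 and top
t=np.load("top0.npy",allow_pickle=True).item();w1=np.load("w1.npy",allow_pickle=True).item();sc=np.load("scene0.npy",allow_pickle=True).item()
cv2.imwrite("pics/b1.png",np.hstack([cv2.resize(w1["pixels"][0:100,425:545,::-1],(480,400),interpolation=cv2.INTER_CUBIC),cv2.resize(f["pixels"][160:215,345:420,::-1],(320,235)) if 0 else cv2.resize(f["pixels"][155:235,345:409,::-1],(320,400),interpolation=cv2.INTER_CUBIC)]))
```

```text
[ 0.4735 -0.2491  0.2493] 0.08540997900206368 [-0.4005 -0.075  -0.4519]
```

View pics/s4.png

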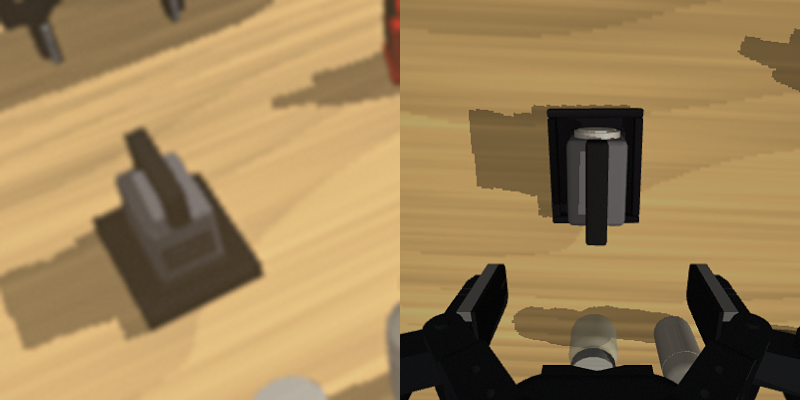

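View pics/b1.png

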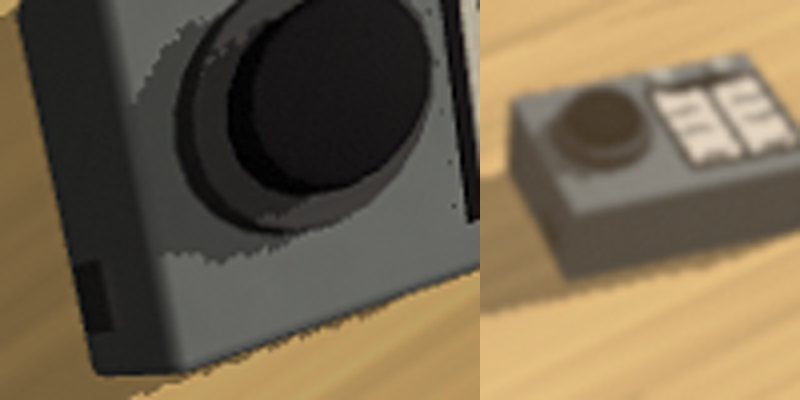

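The lantern stands upright inside the cradle with the gripper clear. In the first wrist frame the button's top face is centred near (510,23).

>>> move_arm(moves=[[[255,-0.002,0.016,0,0,0,0],[255,-0.004,0.032,0,0,0,0],[255,-0.005,0.032,0,0,0,0],[255,-0.004,0.032,0,0,0,0],[255,-0.005,0.032,0,0,0,0],[255,-0.004,0.032,0,0,0,0],[255,-0.005,0.032,0,0,0,0],[255,-0.004,0.032,0,0,0,0],[255,-0.005,0.032,0,0,0,0],[255,-0.004,0.032,0,0,0,0],[255,-0.005,0.032,0,0,0,0],[255,-0.004,0.032,0,0,0,0],[255,-0.005,0.032,0,0,0,0],[255,-0.004,0.032,0,0,0,0],[255,-0.002,0.012,0,0,0,0],[255,0,0,0,0,0,0],[255,0,0,0,0,0,0]]], squeeze=40)

```text
clock: 12.45
position: [0.5158, 0.1967, 0.2486]
tool_rot: [-0.022, 1.0, -0.0, -0.001]
ft_force: [0.2, 0.4, -0.2]
width: 0.0002
grasp_force: 0.0
```

Run:
```python
from h import *
np.set_printoptions(precision=4,suppress=True)
s=get_state();M=R.from_quat(s["tool_rot"]).as_matrix();print(s["position"],s["width"],s["ft_force"])
w1=np.load("w1.npy",allow_pickle=True).item();print(onz(w1,510.3,22.7,.084))
w=grab_frame("wrist");save(w,"w5.png");np.save("w5.npy",w,allow_pickle=True);print(proj(w,[.516,.197,.084]),w["xyz"])
p=(w["pixels"].max(2)<40).astype(np.uint8);n,l,st,c=cv2.connectedComponentsWithStats(p)
for i in range(1,n):
    if 300<st[i,4]<8000: print(st[i],c[i],onz(w,*c[i],.084))
```

```text
[0.5158 0.1967 0.2486] 0.00015214330401782275 [ 0.2218  0.4234 -0.2497]
[0.5154 0.2038 0.084 ]
[316.2095 183.2371] [0.4345 0.1938 0.392 ]
[ 295  150   50   52 1799] [319.1456 178.3107] [0.5108 0.1997 0.084 ]
[346 159  87  81 838] [389.2315 191.1265] [0.521  0.2716 0.084 ]
[  0 359  18  30 382] [  6.8796 372.1073] [ 0.7821 -0.1878  0.084 ]
```

View pics/w5.png

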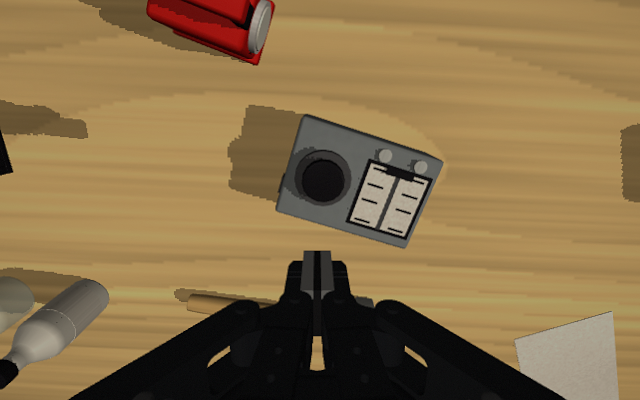

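The button's top face is centred at about (323,180), i.e. about (0.514, 0.202) in the world. The gauge marker (a black bar near (400,172)) is at its rest end.

>>> move_arm(moves=[[[255,0,0.004,0.01,0,0,0],[255,0.001,0,0.03,0,0,0],[255,0,0,0.04,0,0,0],[255,0,0,0.035,0,0,0],[255,0,0,0.025,0,0,0],[255,0,0,0.012,0,0,0],[255,0,0,0.006,0,0,0],[255,0,0,0.002,0,0,0],[255,0,0,0,0,0,0],[255,0,0,0,0,0,0]]])

```text
clock: 13.5
position: [0.5162, 0.2012, 0.0906]
tool_rot: [-0.022, 1.0, 0.0, 0.001]
ft_force: [-0.5, -0.8, -0.2]
width: 0.0001
grasp_force: 0.0
```

>>> move_arm(moves=[[[255,0,0,0.004,0,0,0],[255,0,0,0.005,0,0,0],[255,0,0,0.005,0,0,0],[255,0,0,0,0,0,0],[255,0,0,0,0,0,0],[255,0,0,0,0,0,0]]])

```text
clock: 14.1
position: [0.5161, 0.2012, 0.076]
tool_rot: [-0.022, 1.0, 0.0, 0.001]
ft_force: [-0.4, -0.0, 6.2]
width: -0.0005
grasp_force: 3.3
```

>>> move_arm(moves=[[[255,0,0,0.0005,0,0,0],[255,0,0,0,0,0,0],[255,0,0,0,0,0,0],[255,0,0,0,0,0,0],[255,0,0,0,0,0,0],[255,0,0,0,0,0,0],[255,0,0,0,0,0,0],[255,0,0,0,0,0,0],[255,0,0,0,0,0,0],[255,0,0,0,0,0,0],[255,0,0,0,0,0,0],[255,0,0,0,0,0,0],[255,0,0,0,0,0,0],[255,0,0,0,0,0,0],[255,0,0,0,0,0,0],[255,0,0,0,0,0,0],[255,0,0,0,0,0,0],[255,0,0,0,0,0,0],[255,0,0,0,0,0,0],[255,0,0,0,0,0,0]]])

```text
clock: 16.1
position: [0.5162, 0.2012, 0.076]
tool_rot: [-0.022, 1.0, 0.0, 0.001]
ft_force: [-0.5, 0.4, 11.0]
width: 0.0003
grasp_force: 5.0
```

>>> move_arm(moves=[[[255,0,0,0,0,0,0],[255,0,0,0,0,0,0],[255,0,0,0,0,0,0],[255,0,0,0,0,0,0],[255,0,0,0,0,0,0],[255,0,0,0,0,0,0],[255,0,0,0,0,0,0],[255,0,0,0,0,0,0],[255,0,0,0,0,0,0],[255,0,0,0,0,0,0],[255,0,0,0,0,0,0],[255,0,0,0,0,0,0],[255,0,0,0,0,0,0],[255,0,0,0,0,0,0],[255,0,0,0,0,0,0],[255,0,0,0,0,0,0],[255,0,0,-0.02,0,0,0],[255,0,0,-0.04,0,0,0],[255,0,0,-0.05,0,0,0],[255,0,0,-0.05,0,0,0]]])

```text
clock: 18.1
position: [0.5144, 0.2009, 0.2355]
tool_rot: [-0.022, 1.0, -0.0, -0.001]
ft_force: [0.6, 1.0, 0.4]
width: 0.0
grasp_force: 0.0
```

Run:
```python
from h import *
w=grab_frame("wrist");t=grab_frame("top")
print(w["xyz"],get_state()["clock"],get_state()["ft_force"])
cv2.imwrite("pics/fin.png",np.hstack([w["pixels"][90:270,250:470,::-1].repeat(2,0).repeat(2,1),cv2.resize(t["pixels"][120:300,330:470,::-1],(280,360))]))
```

```text
[0.4332419 0.1979166 0.3789054] 18.2 [1.17124272 0.82068199 0.38579781]
```

View pics/fin.png

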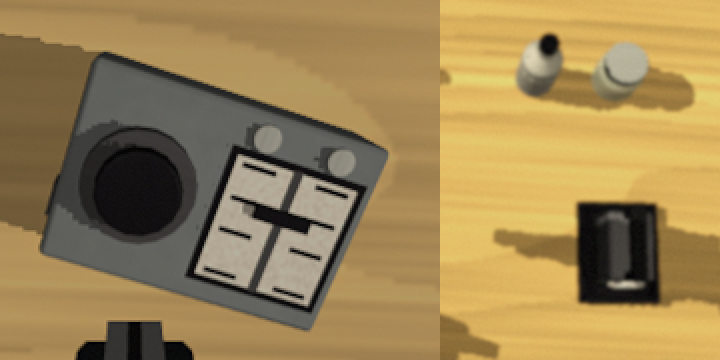

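Run:
```python
from h import *
w5=np.load("w5.npy",allow_pickle=True).item();w=grab_frame("wrist")
a=onz(w5,400,172.5,.062);b=onz(w,390.5,199.5,.062);print(a,b,np.linalg.norm(a-b))
```

```text
[0.50604986 0.2862874  0.062     ] [0.5407296  0.28375715 0.062     ] 0.034771927310316315
```

The clock bounds the hold: the button was fully down from 14.1 s at the latest to 17.7 s, and not before 13.6 s, so the hold was about 4 s. The quick gauge projection gave 35 mm. It depended on pixels I picked by hand, and the arm was still settling in one of the two frames. Measured against its own panel, the marker moved about 26 mm, which fits about 4 s. The button is up, the lantern is in the cradle, and the arm is clear of everything.

```bash
python3 -c "
from cell import hand_in; print(hand_in())"
```

```text
the job is handed in; nothing more can be done
None
```

The lantern stands released in the charging cradle, the tester button was held fully down for about four seconds and released, and the job is handed in; the glue bottle and jar looked undisturbed in the last picture, the hammer was never approached (I didn't recheck it), and no verdict came back.

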